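# Stack two module cases and hold the top one for the screws

### The job

On the mounting fixture, stack the tall metal case squarely on the bolted case, then the flat metal case squarely on top of the tall one. Then push the flat case along the column against the sprung pad on the upright plate, with a steady push of about 8 N on the pad (never ram it), and finish while still holding it pressed there, as a third hand for the colleague who will screw it on from behind the plate. Leave the tape roll, the hex keys and the microscope objective where they are.

Things in the scene. Friction and masses are not known exactly. Their poses are not given: they have to be found in the camera images.
- seat (a point): centre of the top of the bolted case (aluminium, 64 mm along x, 100 mm along y, 30 high, fixed on a 10 mm base plate): 40 mm above the work surface. The point's y axis points along the column's long side to the white upright plate (96 mm wide, top 140 mm above the surface, near face 78 mm from here along +y); x across, z up. The fixture does not move
- pad: sprung pad: black bar, 70 mm (x), 8 thick (y), 26 high (z), on two pins before the upright plate. Origin: centre of its front face (looks to -y, to the column); at rest 56 mm along +y and 71 mm above the seat point, level with the top case; cases come down past it. Axes as the seat's. Pushed to +y it yields from 3 N on, 1 N more per mm (8 N at 5 mm), hard stop at 10 mm; springs return it
- tall_case: tall case, loose: closed plain aluminium box with lid seam and four lid screws, 64 mm (x) by 100 mm (y), 50 mm high, about 0.36 kg. Origin at the centre of its underside, z up. Either end may face the plate
- flat_case: flat case, loose: same look and footprint, 64 mm (x) by 100 mm (y), but 38 mm high, about 0.26 kg. Origin at the centre of its underside, z up. Either end may face the plate
- tape_roll: bystander: empty cardboard tape core lying flat, 90 mm across, 24 mm high; origin at the centre of its underside
- hex_keys: bystander: red plastic holder, 40 by 55 by 16 mm, with hex keys sticking out to its +x by up to 81 mm; origin at the centre of the holder's underside
- objective: bystander: black microscope objective standing upright, 34 mm across, 45 mm high; origin at the centre of its underside

How it is judged (in metres and radians):
On the way, in this order (a step that is already met when the one before it is completed fails the run):
1. the tall case stands squarely on the bolted case, let go (x of tall_case in the frame of seat between -0.008 and 0.008 m and y of tall_case in the frame of seat between -0.012 and 0.012 m and z of tall_case in the frame of seat between -0.003 and 0.003 m and angle between the y axis of tall_case and the y axis of seat, either way round below 0.1 rad and angle between tall_case's own z axis and vertical below 0.06 rad and contact force between the fingers and tall_case below 0.1 N), for 0.2 s.
2. the flat case lies on the tall case (x of flat_case in the frame of seat between -0.008 and 0.008 m and y of flat_case in the frame of seat between -0.03 and 0.02 m and z of flat_case in the frame of seat between 0.047 and 0.053 m and angle between the y axis of flat_case and the y axis of seat, either way round below 0.1 rad and angle between flat_case's own z axis and vertical below 0.06 rad), for 0.1 s.
At the end, for the whole second after the job is handed in: Through the last second, at rest: tall case upright on the bolted one, flat case level on it, each within 8 mm of centre sideways and 0.1 rad of square (tall also 12 mm lengthwise); flat case presses the pad with 5 to 11 N; the fingers still hold or push the flat case (x of tall_case in the frame of seat between -0.008 and 0.008 m and y of tall_case in the frame of seat between -0.012 and 0.012 m and z of tall_case in the frame of seat between -0.003 and 0.003 m and angle between the y axis of each of tall_case, flat_case and the y axis of seat, either way round below 0.1 rad and angle between each of tall_case, flat_case's own z axis and vertical below 0.06 rad and x of flat_case in the frame of seat between -0.008 and 0.008 m and y of flat_case in the frame of seat between -0.008 and 0.02 m and z of flat_case in the frame of seat between 0.047 and 0.053 m and contact force between flat_case and pad between 5 and 11 N and contact force between the fingers and flat_case above 1 N and linear speed of each of flat_case, tall_case below 0.01 m/s); the arm keeps its last pose, push and grip.
It fails at once if the sprung pad is rammed (more than 20 N) (contact force between anything else and pad above 20 N).
It fails at once if a bystander is moved more than 20 mm (distance of any of tape_roll, hex_keys, objective from where it was at the start of the episode above 0.02 m).
It also fails if it takes over 58 s, if anything falls off the work surface, if the arm or the gripper's body presses on something with over 40 N, if the wrist force passes 120 N, or if a joint passes its speed limit or range.

### The arm

A 6-joint arm with a two-finger parallel gripper is mounted at the origin on the work surface. World frame = base frame: x ahead of the robot, y to its left, z up, the work surface at z = 0. Lengths are in m, angles in degrees, forces in N, time in s.
With the tool pointing down it reaches from about 0.3 to 0.75 m from the base axis. Payload 8.5 kg.
Tool frame: the origin (TCP) lies between the finger pads; the fingertips stand 17 mm ahead of it and the grasp point (between the pads) lies 2 mm behind it; z points along the fingers, y is the direction in which the jaws open and shut (so a half turn about z gives the same grasp; the last joint's range is limited). The gripper opens to 85 mm and grips with 20 to 120 N. Pads are 22 mm wide; open, the fingers measure 114 mm over their backs; the gripper's body (76 mm by 85 mm) begins 54 mm behind the grasp point. The pads swing forward as they close: fully open they stand 13 mm farther back than shut.
Start: joints at [59.399, 21.807, 74.336, -0, 83.858, -12.336], TCP at [0.172, 0.522, 0.248] pointing down, gripper open.
Joint ranges: [-178.18, 178.18], [-50.72, 133.34], [12.68, 142.11], [-81.47, 261.47], [9.98, 163.14], [-165.26, 165.26]. Speed limits (degrees/s): [136.94, 136.94, 180, 180, 180, 180].

### API

Orientations are given as a 3x3 rotation matrix whose columns are the frame's x, y, z axes.
In Python, from rig import readout, eyes, env gives the robot as it stands.
- The arm moves only by the tool arm_command, never from a script. Its argument "rows" is text: rows parted by semicolons, each of 7 numbers parted by spaces: the closure, from 0 (fully open) to 1 (shut), then the shift along the tool's x, y, z in mm, then the turn, a rotation vector about the tool's x, y, z in degrees. In form: grip dx dy dz rx ry rz; .... A call has 1 to 5 rows; each row shifts and turns the commanded pose from where the row before left it, along the tool's axes as they then stand; what a row does not reach is not made up. A row lasts 1/12 s, in which the tool goes at most 41.7 mm and 7.16 degrees, less where a joint would pass 70% of its speed; a pose out of reach is approached as far as the arm can. A call with a gripper value outside its range is refused whole. The fingers move at their own pace and stop on an object; "squeeze" is the grip in N (left out, the last holds). Time passes only in rows, so rows that do not move let the fingers close. It gives the time, the measured TCP pose, the force and the opening at its end, in the units of the state.
- readout.observe(): the state, without advancing time (a new reading comes with each control period).
- eyes.get_image(name): name is "scene" or "top" or "wrist"; returns the picture (420x560x3 uint8, red, green, blue); there is no depth.
- eyes.camera_model(name): a dict with "mtx" (3x3 intrinsics, pixels), "view" (4x4, takes a point from world to camera coordinates). Camera axes: x right, y up, looking along -z (the intrinsics and any distortion apply to the point x, -y, -z); pixel columns grow to the right and rows downward; lengths in m; the calibration is good to about 2 mm. A picture is of the moment at which its call begins: read the wrist's pose just before it. camera_model takes no time and is no camera call; for the wrist camera it gives the pose at the moment of the call.
- env.close_job(): hands the job in, once; it reports no verdict.
The state is a dict: "time_s": time; "q": joint angles; "qvel": joint speeds; "joint_efforts": joint torques, N m; "position": TCP position; "tool_rot": TCP orientation; "ft_force": force on the tool from outside, world axes, zero at the start; "wrist_torque": the same for the moment, N m; "grip_width": finger opening in m.
Only numpy, scipy, OpenCV 4.12 (cv2) and the standard library are available. Lean on these libraries where they do the work, as an engineer would, in place of code of your own. Each camera call takes 0.05 s, during which the arm holds its last target. There are 200 camera calls.

## Working session

There is one attempt and no reset: what is moved stays moved. The work goes in short steps, Python scripts to look and compute and a tool call to move; the robot and the scene stay as the last step left them, time stands still between calls to the robot, and variables do not carry over. Pictures are saved under pics/ and viewed, about 8 in all and at most 12, crops included, and the job is handed in when it is done.

Besides the shell and the picture viewer there is one more tool, called after "Request:" by a JSON object that holds its "name" and its "arguments". arm_command: Moves the arm, as the interface text tells. Its arguments: {"type":"object","properties":{"rows":{"type":"string"},"squeeze":{"type":"number"}},"required":["rows"]}

```bash
ls; mkdir -p pics; python3 - <<'E'
from rig import readout, eyes, env
import cv2,numpy as np
np.set_printoptions(precision=4,suppress=True)
print(readout.observe())
for n in("scene","top"):
    im=eyes.get_image(n); cv2.imwrite(f"pics/{n}0.png",im[:,:,::-1])
    print(n,eyes.camera_model(n))
E
```

```text
pics
{'time_s': 0.0, 'q': array([ 59.3989,  21.8408,  74.3872,  -0.0002,  83.8575, -12.3363]), 'qvel': array([ 0.0164,  0.0452,  0.1759, -0.095 , -0.0119,  0.0494]), 'joint_efforts': array([ -0.0004, -44.8455, -23.1279,  -0.0003,   0.0047,   0.    ]), 'position': array([0.1722, 0.522 , 0.2477]), 'tool_rot': array([[-0.9496,  0.3134, -0.0008],
       [ 0.3134,  0.9496, -0.0013],
       [ 0.0003, -0.0015, -1.    ]]), 'ft_force': array([ 0.61  , -0.3223,  0.4036]), 'wrist_torque': array([ 0.0022,  0.0021, -0.0063]), 'grip_width': 0.08557440903692759}
scene {'mtx': array([[429.6601,   0.    , 284.9466],
       [  0.    , 429.6601, 214.4122],
       [  0.    ,   0.    ,   1.    ]]), 'view': array([[-0.8624,  0.5061, -0.0079,  0.5058],
       [-0.2869, -0.4759,  0.8314,  0.0963],
       [ 0.417 ,  0.7193,  0.5557, -1.3471],
       [ 0.    ,  0.    ,  0.    ,  1.    ]])}
top {'mtx': array([[488.1268,   0.    , 275.5698],
       [  0.    , 488.1268, 213.7499],
       [  0.    ,   0.    ,   1.    ]]), 'view': array([[-0.0299, -0.9996,  0.0005, -0.0056],
       [ 0.9893, -0.0296,  0.1431, -0.588 ],
       [-0.143 ,  0.0048,  0.9897, -1.1692],
       [ 0.    ,  0.    ,  0.    ,  1.    ]])}
```

View pics/scene0.png

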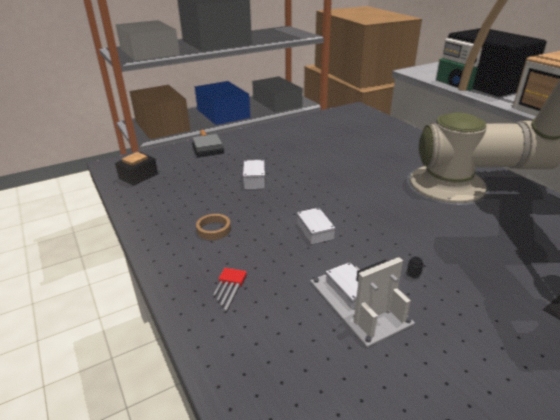

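View pics/top0.png

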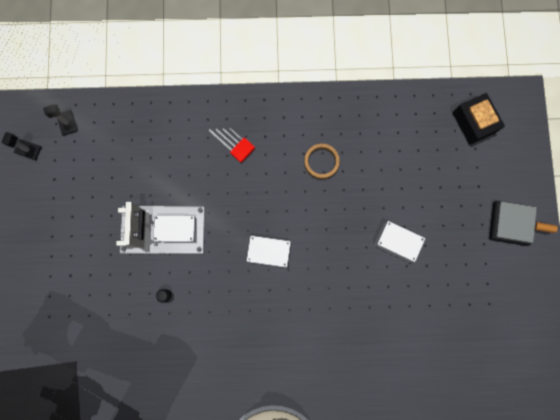

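The overview shows the fixture at about (165,230) in top, with the loose cases at (269,251) and (402,241). The tape roll, hex keys and objective stand clear of them. I'll enlarge these areas next.

```bash
python3 - <<'E'
import cv2,numpy as np
t=cv2.imread("pics/top0.png");s=cv2.imread("pics/scene0.png")
R=lambda im,x,y,w,h,k:cv2.resize(im[y:y+h,x:x+w],None,fx=k,fy=k,interpolation=cv2.INTER_CUBIC)
a=R(t,110,195,100,75,4); b=np.hstack([R(t,240,230,60,50,4),R(t,370,215,70,50,4)])[:, :400]
c=R(s,230,150,110,100,4) # 440x400
d=R(s,300,250,120,100,3)
out=np.zeros((600,800,3),np.uint8)
out[:300,:400]=a; out[300:500,:400]=b; out[:400,400:800]=c[:,:400]
# bottom
out[400:600,400:640]=R(s,300,250,120,100,2)
cv2.imwrite("pics/m1.png",out)
E
```

```text
(no output)
```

View pics/m1.png

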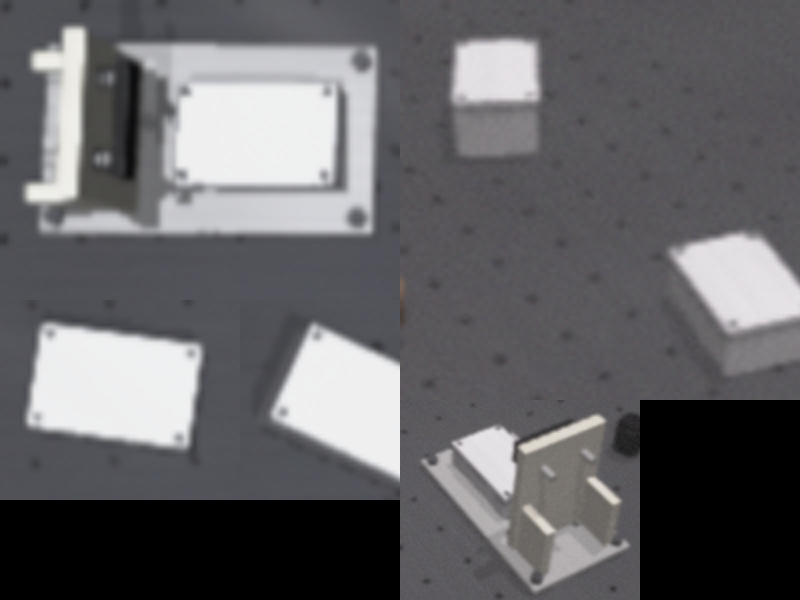

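The far case (402,241) shows the taller side, so it is the tall one. The near case (269,251) is the flat one. Next I'll fit their top rectangles numerically.

```bash
cat > h.py <<'E'
import cv2,numpy as np
from rig import readout, eyes, env
np.set_printoptions(precision=4,suppress=True)
def ray(cam,px,z):
    K,V=np.array(cam["mtx"]),np.array(cam["view"])
    p=np.linalg.inv(K)@[px[0],px[1],1.]
    d=V[:3,:3].T@[p[0],-p[1],-p[2]]; c=-V[:3,:3].T@V[:3,3]
    return c+d*(z-c[2])/d[2]
def proj(cam,P):
    K,V=np.array(cam["mtx"]),np.array(cam["view"]); q=V[:3,:3]@P+V[:3,3]
    u=K@[q[0],-q[1],-q[2]]; return u[:2]/u[2]
def rect(im,cam,seed,z,thr,k=4,win=60):
    g=cv2.cvtColor(im,cv2.COLOR_RGB2GRAY); x0,y0=max(seed[0]-win,0),max(seed[1]-win,0)
    g=g[y0:seed[1]+win,x0:seed[0]+win]; g=cv2.resize(g,None,fx=k,fy=k,interpolation=cv2.INTER_CUBIC)
    m=(g>thr).astype(np.uint8); m=cv2.morphologyEx(m,cv2.MORPH_OPEN,np.ones((9,9)))
    n,l,s,c=cv2.connectedComponentsWithStats(m)
    i=l[(seed[1]-y0)*k,(seed[0]-x0)*k]
    cn,_=cv2.findContours((l==i).astype(np.uint8),cv2.RETR_EXTERNAL,cv2.CHAIN_APPROX_NONE)
    pts=(max(cn,key=len)[:,0]+.5)/k-.5+[x0,y0]
    W=np.array([ray(cam,p,z)[:2] for p in pts],np.float32)*1000
    (cx,cy),(w,h),a=cv2.minAreaRect(W); b=cv2.boxPoints(((cx,cy),(w,h),a))
    e=max([b[1]-b[0],b[2]-b[1]],key=np.linalg.norm); 
    yaw=np.degrees(np.arctan2(e[1],e[0]))%180
    return np.array([cx,cy]),max(w,h),min(w,h),yaw
E
python3 - <<'E'
from h import *
im=cv2.imread("pics/top0.png")[:,:,::-1]; cam=eyes.camera_model("top")
g=cv2.cvtColor(im,cv2.COLOR_RGB2GRAY)
print("gray",g[230,150:205],g[251,240:250])
for n,s,z in(("seat",(175,229),.04),("nearflat",(269,251),.038),("far",(402,241),.05)):
  for thr in (150,180,225): print(n,thr,*rect(im,cam,s,z,thr))
for n,px,z in(("tape",(322,161),.0),("hex",(242,150),.016),("obj",(164,296),.045)): print(n,ray(cam,px,z))
sc=cv2.imread("pics/scene0.png")[:,:,::-1]; cs=eyes.camera_model("scene")
for s,z in(((254,167),.05),((254,167),.038),((316,219),.038),((316,219),.05)): print("scene",z,*rect(sc,cs,s,z,190))
E
```

```text
gray [116 167 186 189 228 238 239 239 239 239 239 239 239 239 239 240 239 239
 239 239 240 239 240 239 240 240 239 240 239 240 240 240 240 240 240 240
 240 240 240 240 240 239 235 205 131  97 138 195 214 214 214 215 204 150
  97] [ 82  82  82  82  82  81  83 126 206 234]
seat 150 [557.2101 234.2227] 154.36602783203125 117.19357299804688 87.874214
seat 180 [556.8396 222.4249] 128.34432983398438 114.61968994140625 87.97277
seat 225 [559.8843 230.5048] 95.79057312011719 59.165340423583984 88.286674
nearflat 150 [496.1519  -2.2669] 101.55791473388672 65.75725555419922 80.19405
nearflat 180 [496.1863  -2.1421] 99.71410369873047 63.88274383544922 80.1932
nearflat 225 [496.2758  -2.1682] 96.90621185302734 60.36195373535156 80.119514
far 150 [ 510.2072 -327.7719] 101.228515625 65.52928161621094 62.741245
far 180 [ 510.2539 -327.77  ] 99.49640655517578 63.61542892456055 62.592125
far 225 [ 510.2926 -327.7997] 96.08433532714844 60.11723327636719 62.558483
tape [ 0.7291 -0.1487  0.    ]
hex [0.7604 0.0584 0.016 ]
obj [0.3944 0.2524 0.045 ]
scene 0.05 [ 507.9342 -326.913 ] 97.39617919921875 60.97789764404297 62.44033
scene 0.038 [ 497.9542 -347.8422] 99.27369689941406 62.153446197509766 62.44027
scene 0.038 [493.636  -1.665] 98.89154815673828 61.959320068359375 80.05133
scene 0.05 [503.6978  12.717 ] 97.02124786376953 60.78749465942383 80.0514
```

```bash
cat > plan.py <<'E'
# plan.py grip x y z yaw(tool y axis, deg) [maxstep mm] [x y z ... waypoints]: prints rounded rows in tool axes
import sys; from h import *
from scipy.spatial.transform import Rotation as Ro
def plan(grip,tgt,yaw,step=38,s=None):
    s=s or readout.observe(); p=np.array(s["position"])*1000; R=np.array(s["tool_rot"]); t=np.array(tgt,float)
    Y=np.radians(yaw); Rt=np.array([[-np.sin(Y),np.cos(Y),0],[np.cos(Y),np.sin(Y),0],[0,0,-1.]]).copy()
    Rt[:,0]=np.cross(Rt[:,1],Rt[:,2]); rv=Ro.from_matrix(R.T@Rt).as_rotvec(degrees=True)
    n=int(np.ceil(max(np.linalg.norm(t-p)/step,np.linalg.norm(rv)/7.)))or 1
    rows=[];C=R.copy();c=p.copy()
    for i in range(1,n+1):
        d=np.round(C.T@(p+(t-p)*i/n-c)); Rd=R@Ro.from_rotvec(rv*i/n,degrees=True).as_matrix()
        r=np.round(Ro.from_matrix(C.T@Rd).as_rotvec(degrees=True)*2)/2
        c=c+C@d; C=C@Ro.from_rotvec(r,degrees=True).as_matrix()
        rows.append(f"{grip:g} "+" ".join("%g"%(v+0) for v in [*d,*r]))
    for i in range(0,n,5): print("; ".join(rows[i:i+5]))
    print("end",c,"f",s["ft_force"],"t",s["time_s"],"w",s["grip_width"])
if __name__=="__main__":
    a=list(map(float,sys.argv[1:])); plan(a[0],a[1:4],a[4],*(a[5:6]))
E
python3 plan.py 0 510 -328 180 -27.4
```

```text
0 -23 -28 3 0 0 4; 0 -26 -26 2 0 0 4; 0 -27 -25 3 0 0 4; 0 -29 -22 3 0 0 4; 0 -30 -21 3 0 0 4
0 -32 -18 2 0 0 4; 0 -33 -16 3 0 0 4; 0 -34 -14 3 0 0 3.5; 0 -34 -12 3 0 0 4; 0 -36 -9 2 0 0 4
0 -36 -7 3 0 0 4; 0 -36 -4 3 0 0 4; 0 -37 -1 3 0 0 4; 0 -36 0 2 0 0 4; 0 -37 4 3 0 0 4
0 -36 6 3 0 0 4; 0 -35 8 3 0 0 4; 0 -35 11 2 0 0 4; 0 -34 14 3 0 0 4; 0 -33 15 3 0 0 4
0 -32 18 3 0 0 4; 0 -31 21 2 0 0 3.5; 0 -29 22 3 0 0 4; 0 -28 24 3 0 0 4; 0 -25 25 3 0 0 4
end [ 509.8801 -327.4559  179.5207] f [-0.4906 -0.248  -0.0511] t 0.1 w 0.08539357212661586
```

Request:
{"name": "arm_command", "arguments": {"rows": "0 -23 -28 3 0 0 4; 0 -26 -26 2 0 0 4; 0 -27 -25 3 0 0 4; 0 -29 -22 3 0 0 4; 0 -30 -21 3 0 0 4"}}

```text
time_s: 0.52
position: [0.2398, 0.3507, 0.2339]
tool_rot: [[-0.783, 0.622, -0.0], [0.622, 0.783, -0.0], [0.0, -0.0, -1.0]]
ft_force: [0.3, -0.5, -0.4]
grip_width: 0.0852
```

Request:
{"name": "arm_command", "arguments": {"rows": "0 -32 -18 2 0 0 4; 0 -33 -16 3 0 0 4; 0 -34 -14 3 0 0 3.5; 0 -34 -12 3 0 0 4; 0 -36 -9 2 0 0 4"}}

```text
time_s: 0.93
position: [0.3074, 0.1804, 0.2211]
tool_rot: [[-0.531, 0.847, -0.0], [0.847, 0.531, -0.0], [0.0, -0.0, -1.0]]
ft_force: [1.3, 0.1, 0.0]
grip_width: 0.0855
```

Request:
{"name": "arm_command", "arguments": {"rows": "0 -36 -7 3 0 0 4; 0 -36 -4 3 0 0 4; 0 -37 -1 3 0 0 4; 0 -36 0 2 0 0 4; 0 -37 4 3 0 0 4"}}

```text
time_s: 1.35
position: [0.3752, 0.0101, 0.2073]
tool_rot: [[-0.208, 0.978, -0.0], [0.978, 0.208, 0.0], [0.0, -0.0, -1.0]]
ft_force: [0.9, 0.9, 1.1]
grip_width: 0.0855
```

Request:
{"name": "arm_command", "arguments": {"rows": "0 -36 6 3 0 0 4; 0 -35 8 3 0 0 4; 0 -35 11 2 0 0 4; 0 -34 14 3 0 0 4; 0 -33 15 3 0 0 4"}}

```text
time_s: 1.77
position: [0.4425, -0.1594, 0.193]
tool_rot: [[0.139, 0.99, -0.0], [0.99, -0.139, 0.0], [0.0, -0.0, -1.0]]
ft_force: [0.2, 0.9, -0.2]
grip_width: 0.0855
```

Request:
{"name": "arm_command", "arguments": {"rows": "0 -32 18 3 0 0 4; 0 -31 21 2 0 0 3.5; 0 -29 22 3 0 0 4; 0 -28 24 3 0 0 4; 0 -25 25 3 0 0 4"}}

```text
time_s: 2.18
position: [0.5103, -0.329, 0.1787]
tool_rot: [[0.462, 0.887, -0.001], [0.887, -0.462, 0.001], [0.0, -0.001, -1.0]]
ft_force: [0.1, -0.3, 0.7]
grip_width: 0.0854
```

Request:
{"name": "arm_command", "arguments": {"rows": "0 0 0 0 0 0 0; 0 0 0 0 0 0 0"}}

```text
time_s: 2.35
position: [0.5099, -0.3283, 0.178]
tool_rot: [[0.459, 0.888, -0.001], [0.888, -0.459, 0.001], [0.001, -0.002, -1.0]]
ft_force: [-0.2, 1.0, 0.3]
grip_width: 0.0852
```

```bash
python3 - <<'E'
from h import *
s=readout.observe(); cam=eyes.camera_model("wrist"); im=eyes.get_image("wrist"); cv2.imwrite("pics/w1.png",im[:,:,::-1])
print(s["position"],s["tool_rot"][:,1]); print(cam)
print(proj(cam,np.array([.510,-.328,.05])))
E
python3 plan.py 0 510 -328 60 -27.4; python3 plan.py 0 510 -328 28 -27.4
```

```text
[ 0.5099 -0.3283  0.178 ] [ 0.8882 -0.4594 -0.0018]
{'mtx': array([[290.1921,   0.    , 277.6073],
       [  0.    , 290.1921, 207.8839],
       [  0.    ,   0.    ,   1.    ]]), 'view': array([[ 0.8882, -0.4595, -0.0018, -0.6041],
       [ 0.4364,  0.845 , -0.3091,  0.0732],
       [ 0.1436,  0.2738,  0.951 , -0.2955],
       [ 0.    ,  0.    ,  0.    ,  1.    ]])}
[277.0898 204.3703]
0 0 0 30 0 0 0; 0 0 0 29 0 0 0; 0 -1 1 30 0 0 0; 0 0 0 30 0 0 0
end [ 510.0208 -328.2786   59.5372] f [0.4778 0.6378 0.5563] t 2.4 w 0.08540312750576039
0 0 0 38 0 0 0; 0 0 0 37 0 0 0; 0 -1 1 38 0 0 0; 0 0 0 38 0 0 0
end [ 509.983  -328.2364   27.5373] f [0.4778 0.6378 0.5563] t 2.4 w 0.08540312750576039
```

View pics/w1.png

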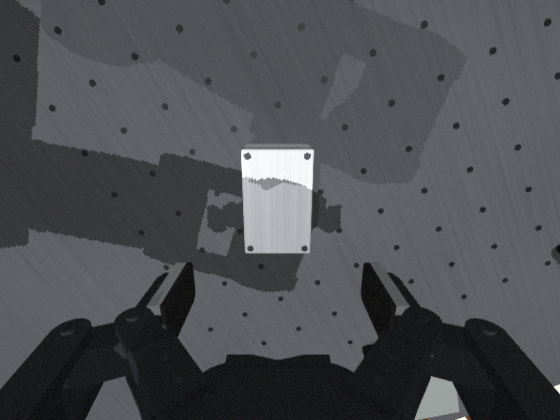

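The wrist view shows the tall case top with corners (242,149), (313,149), (310,253) and (246,253). The diagonals cross at about (278,203), against (277,204) predicted, so I'm centred and square. I'll descend and grip.

Request:
{"name": "arm_command", "arguments": {"rows": "0 0 0 38 0 0 0; 0 0 0 37 0 0 0; 0 0 0 37 0 0 0; 0 0 0 25 0 0 0; 0 0 0 12 0 0 0"}}

```text
time_s: 2.82
position: [0.5086, -0.3246, 0.0272]
tool_rot: [[0.456, 0.89, -0.004], [0.89, -0.456, 0.004], [0.002, -0.005, -1.0]]
ft_force: [-0.1, 0.4, 0.9]
grip_width: 0.0852
```

Request:
{"name": "arm_command", "arguments": {"rows": "1 0 0 0 0 0 0; 1 0 0 0 0 0 0; 1 0 0 0 0 0 0; 1 0 0 0 0 0 0; 1 0 0 0 0 0 0", "squeeze": 50}}

```text
time_s: 3.23
position: [0.5101, -0.3271, 0.0311]
tool_rot: [[0.458, 0.889, 0.001], [0.889, -0.458, -0.001], [-0.0, 0.001, -1.0]]
ft_force: [-0.0, -0.4, -1.2]
grip_width: 0.0631
```

Request:
{"name": "arm_command", "arguments": {"rows": "1 0 0 0 0 0 0; 1 0 0 0 0 0 0; 1 0 0 0 0 0 0; 1 0 0 0 0 0 0; 1 0 0 0 0 0 0"}}

```text
time_s: 3.65
position: [0.5102, -0.3271, 0.0311]
tool_rot: [[0.458, 0.889, 0.0], [0.889, -0.458, -0.0], [-0.0, 0.001, -1.0]]
ft_force: [-0.0, 3.0, 6.2]
grip_width: 0.0632
```

```bash
python3 plan.py 1 510 -328 180 -27.4; python3 - <<'E'
from plan import *
s=readout.observe(); s["position"]=np.array([.510,-.328,.178])
plan(1,(560,226,180),-1.7,s=s)
E
```

```text
1 0 0 -37 0 0 0; 1 0 0 -37 0 0 0; 1 -1 0 -38 0 0 0; 1 0 0 -37 0 0 0
end [ 509.6359 -327.9767  180.0692] f [-0.0394  3.0389  6.2457] t 3.65 w 0.06323150132847914
1 34 -14 0 0 0 -1.5; 1 35 -13 0 0 0 -2; 1 35 -12 0 0 0 -1.5; 1 36 -11 -1 0 0 -2; 1 35 -9 0 0 0 -1.5
1 37 -9 0 0 0 -1.5; 1 36 -8 0 0 0 -2; 1 36 -6 0 0 0 -1.5; 1 37 -6 0 0 0 -2; 1 37 -4 0 0 0 -1.5
1 37 -4 -1 0 0 -1.5; 1 37 -2 0 0 0 -2; 1 37 -1 0 0 0 -1.5; 1 37 0 0 0 0 -2; 1 37 1 0 0 0 -1.5
end [559.7421 226.0898 179.8805] f [-0.0394  3.0389  6.2457] t 3.65 w 0.06323150132847914
```

Request:
{"name": "arm_command", "arguments": {"rows": "1 0 0 -15 0 0 0; 1 0 0 -30 0 0 0; 1 0 0 -37 0 0 0; 1 0 0 -37 0 0 0; 1 0 0 -30 0 0 0"}}

```text
time_s: 4.07
position: [0.5101, -0.3274, 0.1816]
tool_rot: [[0.458, 0.889, 0.001], [0.889, -0.458, -0.001], [-0.001, 0.001, -1.0]]
ft_force: [-0.1, -0.4, -3.8]
grip_width: 0.0635
```

Request:
{"name": "arm_command", "arguments": {"rows": "1 34 -14 0 0 0 -1.5; 1 35 -13 0 0 0 -2; 1 35 -12 0 0 0 -1.5; 1 36 -11 -1 0 0 -2; 1 35 -9 0 0 0 -1.5"}}

```text
time_s: 4.48
position: [0.5266, -0.1414, 0.18]
tool_rot: [[0.321, 0.947, -0.0], [0.947, -0.321, 0.0], [0.0, -0.0, -1.0]]
ft_force: [0.6, -0.4, -3.9]
grip_width: 0.0629
```

Request:
{"name": "arm_command", "arguments": {"rows": "1 37 -9 0 0 0 -1.5; 1 36 -8 0 0 0 -2; 1 36 -6 0 0 0 -1.5; 1 37 -6 0 0 0 -2; 1 37 -4 0 0 0 -1.5"}}

```text
time_s: 4.9
position: [0.5433, 0.044, 0.18]
tool_rot: [[0.177, 0.984, -0.0], [0.984, -0.177, -0.0], [-0.0, -0.0, -1.0]]
ft_force: [0.3, -0.0, -3.9]
grip_width: 0.0634
```

Request:
{"name": "arm_command", "arguments": {"rows": "1 37 -4 -1 0 0 -1.5; 1 37 -2 0 0 0 -2; 1 37 -1 0 0 0 -1.5; 1 25 0 0 0 0 -2; 1 13 1 0 0 0 -1.5"}}

```text
time_s: 5.32
position: [0.5569, 0.194, 0.1807]
tool_rot: [[0.026, 1.0, -0.001], [1.0, -0.026, 0.0], [0.0, -0.001, -1.0]]
ft_force: [-0.3, -0.4, -5.3]
grip_width: 0.0633
```

Request:
{"name": "arm_command", "arguments": {"rows": "1 0 0 0 0 0 0; 1 0 0 0 0 0 0; 1 0 0 0 0 0 0"}}

```text
time_s: 5.57
position: [0.5574, 0.1898, 0.181]
tool_rot: [[0.032, 0.999, -0.001], [0.999, -0.032, -0.001], [-0.001, -0.001, -1.0]]
ft_force: [-0.1, -0.9, -4.2]
grip_width: 0.0632
```

```bash
python3 plan.py 1 560 226 130 -1.7; python3 - <<'E'
from h import *
s=readout.observe(); cam=eyes.camera_model("wrist"); im=eyes.get_image("wrist"); cv2.imwrite("pics/w2.png",im[:,:,::-1])
np.save("pics/w2v.npy",cam["view"])
print(s["position"],s["tool_rot"])
E
```

```text
1 18 1 26 0 0 0; 1 18 0 25 0 0 0
end [559.5473 225.7328 130.0023] f [-0.108  -0.8952 -4.194 ] t 5.5667 w 0.06324720696058167
[0.5574 0.1898 0.181 ] [[ 0.0323  0.9995 -0.0006]
 [ 0.9995 -0.0323 -0.0006]
 [-0.0006 -0.0006 -1.    ]]
```

View pics/w2.png

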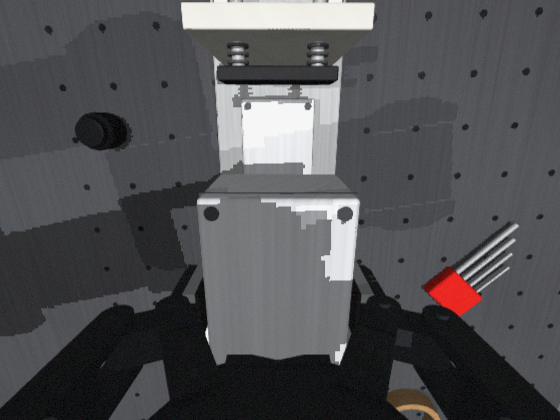

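The wrist view shows the bolted case's far corners at about (243,101) and (314,100), with the pad bar at x 219–338, row 73. The held case's top far edge runs from (199,197) to (358,197). I'll convert these to world positions.

```bash
python3 - <<'E'
from h import *
cam=eyes.camera_model("wrist"); cam["view"]=np.load("pics/w2v.npy")
for n,px,z in(("bL",(242.5,101),.04),("bR",(314,101),.04),("padL",(218,68),.124),("padR",(338.5,68),.124),("padLbot",(218.5,82),.098),("padRbot",(337,82),.098),("heldL",(198.5,198),.20),("heldR",(358,198),.20),("hbL",(217,175),.15),("hbR",(345,175),.15)):
    print(n,ray(cam,px,z)*1000)
im=cv2.imread("pics/w2.png"); g=cv2.cvtColor(im,cv2.COLOR_BGR2GRAY)
for r in (115,130): print(r,g[r,212:222],g[r,236:248],g[r,308:320],g[r,334:344])
print(g[94:108,260],g[94:108,300])
print(g[165:185,240],g[190:205,240])
E
```

```text
bL [530.5389 279.6076  40.    ]
bR [591.9391 277.618   40.    ]
padL [527.3372 294.1952 124.    ]
padR [595.8106 291.972  124.    ]
padLbot [522.1049 289.4731  98.    ]
padRbot [600.1488 286.9413  98.    ]
heldL [529.5691 239.1651 200.    ]
heldR [589.8762 237.2238 200.    ]
hbL [526.4696 237.8184 150.    ]
hbR [596.0185 235.5758 150.    ]
115 [ 87  89  87  85  76 106 199 205 199 200] [206 200 197 201 197 155 150 242 245 246 247 246] [247 246 247 246 246 215 184 177 185 179 178 175] [207 209 210 206 181  93  83  82  86  84]
130 [ 77  87  89  88  82  98 173 201 202 202] [203 205 203 199 197 198 215 207 244 247 247 246] [240 239 235 236 216 145 174 179 180 177 173 179] [178 180 182 162  90  75  70  73  76  76]
[194 192 154 115 110 138 160 171 231 246 246 245 247 246] [170 200 154 120 105 132 158 164 166 229 246 247 246 246]
[ 88  93  96  93  95  91  93  90  95 102 107 105 106 107 105 104 108 107
 110 106] [107 110  81  83 101 110 106 103 106 117 123 118 121 121 122]
```

```bash
python3 plan.py 1 558.8 228.5 180 -1.85 20; python3 - <<'E'
from plan import *
s=readout.observe(); s["position"]=np.array([.5588,.2285,.180]); plan(1,(558.8,228.5,74),-1.85,27,s=s)
E
```

```text
1 19 0 1 0 0 0; 1 20 0 0 0 0 0
end [558.7592 228.5913 180.1398] f [ 0.6775 -0.105  -4.867 ] t 5.6167 w 0.06326623888527487
1 0 0 26 0 0 0; 1 0 0 27 0 0 0; 1 0 0 26 0 0 0; 1 0 0 27 0 0 0
end [558.7593 228.4461  74.    ] f [ 0.6775 -0.105  -4.867 ] t 5.6167 w 0.06326623888527487
```

Request:
{"name": "arm_command", "arguments": {"rows": "1 13 0 1 0 0 0; 1 16 0 0 0 0 0; 1 10 0 0 0 0 0; 1 0 0 0 0 0 0; 1 0 0 0 0 0 0"}}

```text
time_s: 6.03
position: [0.5586, 0.23, 0.1802]
tool_rot: [[0.03, 1.0, -0.0], [1.0, -0.03, -0.0], [-0.0, -0.0, -1.0]]
ft_force: [0.2, -0.0, -4.2]
grip_width: 0.0635
```

Request:
{"name": "arm_command", "arguments": {"rows": "1 0 0 20 0 0 0; 1 0 0 27 0 0 0; 1 0 0 27 0 0 0; 1 0 0 18 0 0 0; 1 0 0 10 0 0 0"}}

```text
time_s: 6.45
position: [0.5577, 0.229, 0.0759]
tool_rot: [[0.032, 0.999, -0.004], [0.999, -0.032, -0.001], [-0.001, -0.004, -1.0]]
ft_force: [-0.1, 0.3, -4.6]
grip_width: 0.0632
```

Request:
{"name": "arm_command", "arguments": {"rows": "1 0 0 2 0 0 0; 1 0 0 1 0 0 0; 1 0 0 0 0 0 0; 1 0 0 0 0 0 0"}}

```text
time_s: 6.78
position: [0.5593, 0.23, 0.0767]
tool_rot: [[0.031, 1.0, 0.002], [1.0, -0.031, 0.0], [0.001, 0.002, -1.0]]
ft_force: [-0.6, 0.3, -4.6]
grip_width: 0.0631
```

Request:
{"name": "arm_command", "arguments": {"rows": "1 -1 0 2 0 0 0; 1 0 0 1 0 0 0; 1 0 0 1 0 0 0; 1 0 0 0 0 0 0; 1 0 0 0 0 0 0"}}

```text
time_s: 7.2
position: [0.5586, 0.229, 0.0714]
tool_rot: [[0.031, 1.0, 0.0], [1.0, -0.031, 0.0], [0.0, 0.0, -1.0]]
ft_force: [-0.3, -0.9, -4.4]
grip_width: 0.0633
```

```bash
python3 - <<'E'
from h import *
print(readout.observe()["position"],readout.observe()["ft_force"])
E
```

```text
[0.5586 0.229  0.0714] [-0.2548 -0.8632 -4.3903]
```

Request:
{"name": "arm_command", "arguments": {"rows": "1 0 0 1 0 0 0; 1 0 0 0 0 0 0; 1 0 0 0 0 0 0"}}

```text
time_s: 7.45
position: [0.5586, 0.229, 0.0711]
tool_rot: [[0.031, 1.0, 0.001], [1.0, -0.031, 0.0], [0.0, 0.001, -1.0]]
ft_force: [-3.0, -1.1, 5.8]
grip_width: 0.0632
```

Request:
{"name": "arm_command", "arguments": {"rows": "1 0 0 1 0 0 0; 1 0 0 0 0 0 0; 1 0 0 0 0 0 0"}}

```text
time_s: 7.7
position: [0.5586, 0.229, 0.0711]
tool_rot: [[0.031, 1.0, 0.001], [1.0, -0.031, 0.0], [0.0, 0.001, -1.0]]
ft_force: [-4.9, -1.9, 13.1]
grip_width: 0.0633
```

```bash
python3 - <<'E'
from h import *
print(readout.observe()["position"],readout.observe()["ft_force"])
im=eyes.get_image("scene"); cv2.imwrite("pics/s2.png",cv2.resize(im[180:340,250:450],None,fx=3.5,fy=3.5,interpolation=cv2.INTER_CUBIC)[:,:,::-1])
E
```

```text
[0.5586 0.229  0.0711] [-4.857  -1.9414 13.1249]
```

View pics/s2.png

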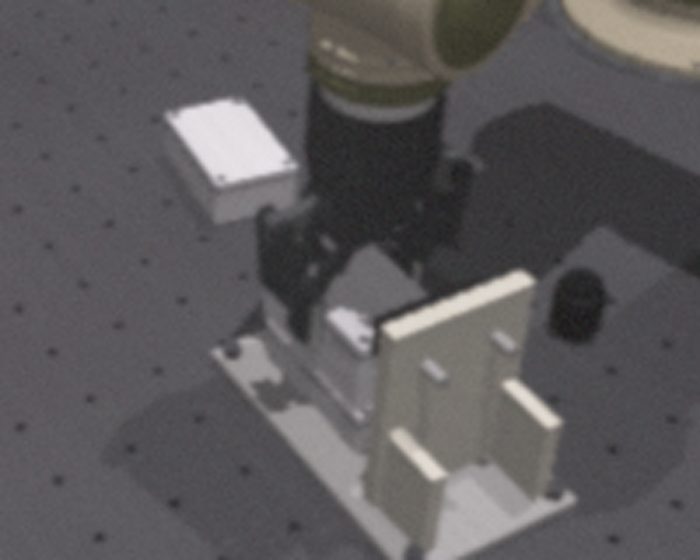

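The crop shows the tall case between the fingers, sitting on the bolted case with the sides flush. Contact came at TCP z = 71.1, as expected. Now I'll release and rise.

Request:
{"name": "arm_command", "arguments": {"rows": "1 0 0 -1 0 0 0; 0 0 0 0 0 0 0; 0 0 0 0 0 0 0; 0 0 0 0 0 0 0; 0 0 0 0 0 0 0"}}

```text
time_s: 8.17
position: [0.5587, 0.229, 0.0702]
tool_rot: [[0.031, 1.0, 0.0], [1.0, -0.031, 0.0], [0.0, 0.0, -1.0]]
ft_force: [0.3, -0.5, -0.6]
grip_width: 0.0853
```

Request:
{"name": "arm_command", "arguments": {"rows": "0 0 0 0 0 0 0; 0 0 0 -5 0 0 0; 0 0 0 -20 0 0 0; 0 0 0 -35 0 0 0; 0 0 0 -38 0 0 0"}}

```text
time_s: 8.58
position: [0.5579, 0.2288, 0.1686]
tool_rot: [[0.031, 1.0, -0.003], [1.0, -0.031, -0.001], [-0.001, -0.003, -1.0]]
ft_force: [1.2, -0.4, 0.2]
grip_width: 0.0856
```

Request:
{"name": "arm_command", "arguments": {"rows": "0 -10 0 -25 0 0 0; 0 -20 0 0 0 0 0; 0 -30 0 0 0 0 0; 0 -20 0 0 0 0 0; 0 0 0 0 0 0 0"}}

```text
time_s: 9.0
position: [0.5562, 0.1461, 0.1939]
tool_rot: [[0.034, 0.999, 0.0], [0.999, -0.034, -0.001], [-0.001, 0.0, -1.0]]
ft_force: [1.0, -0.3, -0.1]
grip_width: 0.0854
```

```bash
python3 plan.py 0 496.3 -2.2 150 -9.8; python3 - <<'E'
from h import *
s=readout.observe(); cam=eyes.camera_model("wrist"); im=eyes.get_image("wrist"); cv2.imwrite("pics/w3.png",im[:,:,::-1])
np.save("pics/w3v.npy",cam["view"])
print(s["position"],s["tool_rot"][:,1])
E
```

```text
0 -30 -11 9 0 0 1.5; 0 -30 -10 9 0 0 1.5; 0 -31 -10 8 0 0 1.5; 0 -31 -8 9 0 0 2; 0 -31 -8 9 0 0 1.5
end [495.9094  -2.3597 149.9963] f [ 0.9742 -0.2596 -0.0703] t 9.0 w 0.0853763788383751
[0.5562 0.1461 0.1939] [ 0.9994 -0.0339  0.0005]
```

View pics/w3.png

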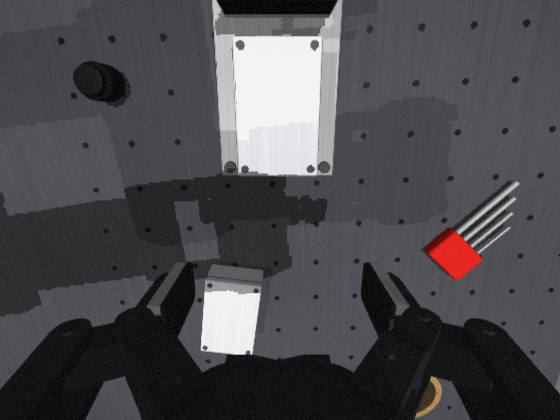

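The tall case top has corners at about (234,37), (322,37), (320,174) and (237,174). The base plate's near corners are (221,176) and (333,176). I'll check the placing in numbers.

```bash
python3 - <<'E'
from h import *
cam=eyes.camera_model("wrist"); cam["view"]=np.load("pics/w3v.npy")
for n,px,z in(("tFL",(234,37),.09),("tFR",(322,37),.09),("tNR",(319.5,174),.09),("tNL",(237,174),.09),("pNL",(221,176),.01),("pNR",(333,176),.01),("pL30",(217,30),.01),("pR30",(339,30),.01)):
    print(n,ray(cam,px,z)*1000)
ct=eyes.camera_model("top"); im=eyes.get_image("top")
print("top tall",rect(im,ct,(173,229),.09,228)); print("flat",rect(im,ct,(269,251),.038,180))
ref=cv2.imread("pics/top0.png")[:,:,::-1]
g=lambda i:cv2.cvtColor(i,cv2.COLOR_RGB2GRAY)
print(g(im)[228,145:205]);
E
```

```text
tFL [530.8559 276.1965  90.    ]
tFR [591.9243 274.1306  90.    ]
tNR [591.2397 177.6968  90.    ]
tNL [525.4846 179.9328  90.    ]
pNL [496.2089 162.5587  10.    ]
pNR [617.008  158.4507  10.    ]
pL30 [505.5255 300.4141  10.    ]
pR30 [619.0952 296.573   10.    ]
top tall (array([543.0278, 230.773 ]), 61.62742233276367, 24.999649047851562, np.float32(88.286835))
flat (array([495.538 ,  -5.9416]), 91.97970581054688, 63.95164489746094, np.float32(79.98702))
[ 61  61  61  62  61  62  65  67  68  78 130 194 216 219 222 223 222 224
 227 228 229 234 236 236 237 237 235 230 227 217 191 174 146 112  80  63
  61  71  72  66  57  51  46  36  28  23  20  19  17  17  28  97 174 196
 197 198 198 198 197 197]
```

The tall case centre is about (559.9, 227.0), within 2 mm of the seat, and square. Next is the flat case.

Request:
{"name": "arm_command", "arguments": {"rows": "0 -30 -11 9 0 0 1.5; 0 -30 -10 9 0 0 1.5; 0 -31 -10 8 0 0 1.5; 0 -31 -8 9 0 0 2; 0 -31 -8 9 0 0 1.5"}}

```text
time_s: 9.52
position: [0.4959, 0.0003, 0.1492]
tool_rot: [[0.17, 0.985, 0.001], [0.985, -0.17, 0.0], [0.0, 0.001, -1.0]]
ft_force: [1.1, 0.5, -0.2]
grip_width: 0.0854
```

Request:
{"name": "arm_command", "arguments": {"rows": "0 0 0 0 0 0 0; 0 0 0 0 0 0 0; 0 0 0 0 0 0 0"}}

```text
time_s: 9.77
position: [0.4968, 0.0013, 0.1497]
tool_rot: [[0.169, 0.986, 0.001], [0.986, -0.169, 0.0], [0.0, 0.001, -1.0]]
ft_force: [0.4, -0.2, 0.3]
grip_width: 0.0856
```

```bash
python3 - <<'E'
from h import *
s=readout.observe(); cam=eyes.camera_model("wrist"); im=eyes.get_image("wrist"); cv2.imwrite("pics/w4.png",im[:,:,::-1])
u=proj(cam,np.array([.4963,-.0022,.038])); print(s["position"],s["tool_rot"][:,1],u)
for t in(130,150,170): print(rect(im,cam,tuple(int(v) for v in u),.038,t,win=120))
E
python3 plan.py 0 496.3 -2.2 24 -9.8 40
```

```text
[0.4968 0.0013 0.1497] [ 0.9857 -0.1687  0.0008] [276.9728 214.0615]
(array([495.5533,  -1.7132]), 100.20850372314453, 63.37454605102539, np.float32(80.33089))
(array([492.4374, -16.2612]), 238.8354949951172, 222.70346069335938, np.float32(170.2461))
(array([492.4374, -16.2612]), 238.8354949951172, 222.70346069335938, np.float32(170.2461))
0 -1 0 31 0 0 0; 0 -1 0 32 0 0 0; 0 -1 0 31 0 0 0; 0 -1 0 32 0 0 0
end [496.3365  -2.3819  23.7   ] f [ 0.3127 -0.2806  0.1537] t 9.8167 w 0.08531691875016206
```

View pics/w4.png

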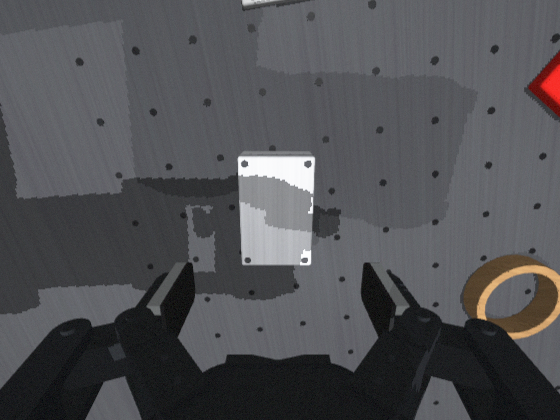

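The flat case has corners at (238,155), (315,155), (311,265) and (243,265). That is centred on the tool and square to it. I'll descend and grip.

Request:
{"name": "arm_command", "arguments": {"rows": "0 -1 0 31 0 0 0; 0 -1 0 38 0 0 0; 0 -1 0 31 0 0 0; 0 0 0 18 0 0 0; 0 0 0 8 0 0 0"}}

```text
time_s: 10.23
position: [0.4952, -0.0011, 0.0211]
tool_rot: [[0.168, 0.986, -0.003], [0.986, -0.168, 0.001], [0.0, -0.003, -1.0]]
ft_force: [0.2, 0.2, 0.1]
grip_width: 0.0852
```

Request:
{"name": "arm_command", "arguments": {"rows": "0 0 0 0 0 0 0; 1 0 0 0 0 0 0; 1 0 0 0 0 0 0; 1 0 0 0 0 0 0; 1 0 0 0 0 0 0"}}

```text
time_s: 10.65
position: [0.4966, -0.0023, 0.0249]
tool_rot: [[0.169, 0.986, 0.003], [0.986, -0.169, -0.0], [0.0, 0.003, -1.0]]
ft_force: [0.0, 2.1, 8.3]
grip_width: 0.0631
```

Request:
{"name": "arm_command", "arguments": {"rows": "1 0 0 0 0 0 0; 1 0 0 0 0 0 0; 1 0 0 0 0 0 0; 1 0 0 0 0 0 0; 1 0 0 0 0 0 0"}}

```text
time_s: 11.07
position: [0.4966, -0.0023, 0.0249]
tool_rot: [[0.169, 0.986, 0.003], [0.986, -0.169, -0.0], [0.0, 0.003, -1.0]]
ft_force: [-0.2, 3.2, 7.0]
grip_width: 0.0633
```

```bash
python3 - <<'E'
from plan import *
s=readout.observe(); print(s["position"]); s["position"]=np.array([.496,-.001,.191]); plan(1,(559,190,191),-1.85,30,s=s)
E
```

```text
[ 0.4966 -0.0023  0.0249]
1 28 4 0 0 0 -1; 1 29 5 0 0 0 -1.5; 1 28 5 0 0 0 -1; 1 28 6 0 0 0 -1; 1 28 7 0 0 0 -1
1 28 7 0 0 0 -1.5; 1 28 8 0 0 0 -1
end [559.4879 190.3685 191.1384] f [-0.1543  3.2401  6.982 ] t 11.0667 w 0.06333878193840492
```

Request:
{"name": "arm_command", "arguments": {"rows": "1 0 0 -18 0 0 0; 1 0 0 -34 0 0 0; 1 0 0 -40 0 0 0; 1 0 0 -40 0 0 0; 1 0 0 -34 0 0 0"}}

```text
time_s: 11.48
position: [0.4956, -0.0024, 0.1927]
tool_rot: [[0.17, 0.986, 0.003], [0.986, -0.169, -0.001], [-0.0, 0.003, -1.0]]
ft_force: [1.2, -0.1, -1.9]
grip_width: 0.0632
```

Request:
{"name": "arm_command", "arguments": {"rows": "1 28 4 0 0 0 -1; 1 29 5 0 0 0 -1.5; 1 28 5 0 0 0 -1; 1 28 6 0 0 0 -1; 1 28 7 0 0 0 -1"}}

```text
time_s: 11.9
position: [0.5408, 0.1353, 0.1901]
tool_rot: [[0.074, 0.997, 0.001], [0.997, -0.074, -0.0], [0.0, 0.001, -1.0]]
ft_force: [0.7, -0.5, -2.3]
grip_width: 0.0631
```

Request:
{"name": "arm_command", "arguments": {"rows": "1 28 7 0 0 0 -1.5; 1 20 8 0 0 0 -1; 1 8 0 0 0 0 0; 1 0 0 0 0 0 0; 1 0 0 0 0 0 0"}}

```text
time_s: 12.32
position: [0.5586, 0.1884, 0.1895]
tool_rot: [[0.031, 1.0, -0.0], [1.0, -0.031, -0.0], [-0.001, -0.0, -1.0]]
ft_force: [-0.1, 0.1, -2.4]
grip_width: 0.063
```

```bash
python3 - <<'E'
from h import *
s=readout.observe(); cam=eyes.camera_model("wrist"); im=eyes.get_image("wrist"); cv2.imwrite("pics/w5.png",im[:,:,::-1])
np.save("pics/w5v.npy",cam["view"]); print(s["position"],s["tool_rot"])
E
python3 plan.py 1 559.3 219 125 -1.85 27
```

```text
[0.5586 0.1884 0.1895] [[ 0.0308  0.9995 -0.0003]
 [ 0.9995 -0.0308 -0.0005]
 [-0.0005 -0.0003 -1.    ]]
1 10 0 21 0 0 0; 1 11 0 22 0 0 0; 1 10 0 21 0 0 0
end [559.6084 218.9174 125.4787] f [ 0.5918 -0.6982 -1.9943] t 12.3667 w 0.0631689550687593
```

View pics/w5.png

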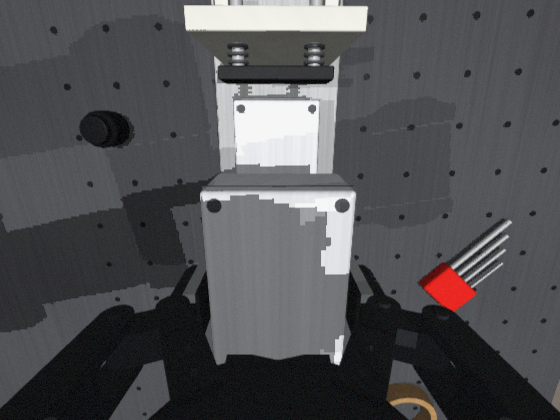

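The held flat case edge spans (202–354, row 192). Tall case, pad and plate centres all lie near column 277, so everything is aligned. I'll go forward, then lower behind the pad.

Request:
{"name": "arm_command", "arguments": {"rows": "1 10 0 10 0 0 0; 1 12 0 18 0 0 0; 1 8 0 18 0 0 0; 1 0 0 12 0 0 0; 1 0 0 6 0 0 0"}}

```text
time_s: 12.78
position: [0.559, 0.2187, 0.123]
tool_rot: [[0.031, 1.0, -0.003], [1.0, -0.031, -0.001], [-0.001, -0.003, -1.0]]
ft_force: [-0.2, -0.7, -2.8]
grip_width: 0.0627
```

Request:
{"name": "arm_command", "arguments": {"rows": "1 0 0 3 0 0 0; 1 0 0 2 0 0 0; 1 0 0 0 0 0 0; 1 0 0 0 0 0 0"}}

```text
time_s: 13.12
position: [0.5603, 0.2187, 0.121]
tool_rot: [[0.031, 1.0, 0.001], [1.0, -0.031, 0.0], [0.0, 0.001, -1.0]]
ft_force: [-0.2, 0.0, -2.2]
grip_width: 0.0631
```

Request:
{"name": "arm_command", "arguments": {"rows": "1 0 -1 2 0 0 0; 1 0 0 2 0 0 0; 1 0 0 1 0 0 0; 1 0 0 0 0 0 0; 1 0 0 0 0 0 0"}}

```text
time_s: 13.53
position: [0.559, 0.2189, 0.1153]
tool_rot: [[0.031, 1.0, 0.0], [1.0, -0.031, -0.0], [-0.0, 0.0, -1.0]]
ft_force: [0.1, 0.6, -2.8]
grip_width: 0.0634
```

Request:
{"name": "arm_command", "arguments": {"rows": "1 0 0 1 0 0 0; 1 0 0 0 0 0 0; 1 0 0 0 0 0 0"}}

```text
time_s: 13.78
position: [0.5592, 0.2189, 0.1149]
tool_rot: [[0.031, 1.0, 0.001], [1.0, -0.031, 0.0], [0.0, 0.001, -1.0]]
ft_force: [-2.2, -0.5, 3.7]
grip_width: 0.0631
```

Contact at TCP z = 114.9, as expected. I'll ease the down-force a little and push slowly along the column.

Request:
{"name": "arm_command", "arguments": {"rows": "1 1 0 -0.4 0 0 0; 1 2 0 0 0 0 0; 1 3 0 0 0 0 0; 1 3 0 0 0 0 0; 1 1 0 0 0 0 0"}}

```text
time_s: 14.2
position: [0.5596, 0.2292, 0.1149]
tool_rot: [[0.031, 1.0, 0.001], [1.0, -0.031, -0.0], [-0.0, 0.001, -1.0]]
ft_force: [-1.0, -3.6, 2.6]
grip_width: 0.0627
```

Request:
{"name": "arm_command", "arguments": {"rows": "1 1 0 0 0 0 0; 1 1 0 0 0 0 0; 1 1 0 0 0 0 0; 1 0 0 0 0 0 0; 1 0 0 0 0 0 0"}}

```text
time_s: 14.62
position: [0.5596, 0.232, 0.1149]
tool_rot: [[0.031, 1.0, 0.001], [1.0, -0.031, 0.0], [0.0, 0.001, -1.0]]
ft_force: [-0.1, -2.5, 4.3]
grip_width: 0.063
```

Request:
{"name": "arm_command", "arguments": {"rows": "1 1 0 -0.5 0 0 0; 1 1 0 0 0 0 0; 1 1 0 0 0 0 0; 1 0 0 0 0 0 0; 1 0 0 0 0 0 0"}}

```text
time_s: 15.03
position: [0.5593, 0.2351, 0.115]
tool_rot: [[0.031, 1.0, -0.001], [1.0, -0.031, 0.0], [0.0, -0.001, -1.0]]
ft_force: [0.3, 0.1, 0.1]
grip_width: 0.0627
```

Request:
{"name": "arm_command", "arguments": {"rows": "1 1 0 0 0 0 0; 1 1 0 0 0 0 0; 1 0 0 0 0 0 0; 1 0 0 0 0 0 0"}}

```text
time_s: 15.37
position: [0.5594, 0.2371, 0.115]
tool_rot: [[0.031, 1.0, -0.0], [1.0, -0.031, 0.0], [0.0, -0.0, -1.0]]
ft_force: [0.2, 0.9, -1.1]
grip_width: 0.0634
```

Request:
{"name": "arm_command", "arguments": {"rows": "1 1 0 0 0 0 0; 1 0 0 0 0 0 0; 1 0 0 0 0 0 0"}}

```text
time_s: 15.62
position: [0.5594, 0.2376, 0.115]
tool_rot: [[0.031, 1.0, -0.001], [1.0, -0.031, -0.0], [-0.0, -0.001, -1.0]]
ft_force: [-1.6, -2.8, -2.1]
grip_width: 0.0632
```

Request:
{"name": "arm_command", "arguments": {"rows": "1 1 0 0 0 0 0; 1 0 0 0 0 0 0; 1 0 0 0 0 0 0"}}

```text
time_s: 15.87
position: [0.5595, 0.2386, 0.115]
tool_rot: [[0.031, 1.0, -0.001], [1.0, -0.031, -0.0], [-0.001, -0.001, -1.0]]
ft_force: [-1.0, -4.1, -1.8]
grip_width: 0.063
```

Request:
{"name": "arm_command", "arguments": {"rows": "1 1 0 0 0 0 0; 1 0 0 0 0 0 0; 1 0 0 0 0 0 0"}}

```text
time_s: 16.12
position: [0.5595, 0.2397, 0.115]
tool_rot: [[0.031, 1.0, -0.001], [1.0, -0.031, -0.001], [-0.001, -0.001, -1.0]]
ft_force: [-1.9, -5.8, -2.3]
grip_width: 0.0633
```

Request:
{"name": "arm_command", "arguments": {"rows": "1 1 0 0 0 0 0; 1 0 0 0 0 0 0; 1 0 0 0 0 0 0"}}

```text
time_s: 16.37
position: [0.5595, 0.2405, 0.115]
tool_rot: [[0.031, 1.0, -0.001], [1.0, -0.031, -0.001], [-0.001, -0.001, -1.0]]
ft_force: [-0.8, -5.9, -2.9]
grip_width: 0.0633
```

Request:
{"name": "arm_command", "arguments": {"rows": "1 1 0 0 0 0 0; 1 0 0 0 0 0 0; 1 0 0 0 0 0 0"}}

```text
time_s: 16.62
position: [0.5595, 0.2414, 0.115]
tool_rot: [[0.031, 1.0, -0.001], [1.0, -0.031, -0.001], [-0.001, -0.001, -1.0]]
ft_force: [-1.6, -7.4, -2.0]
grip_width: 0.063
```

Request:
{"name": "arm_command", "arguments": {"rows": "1 0.5 0 0 0 0 0; 1 0 0 0 0 0 0; 1 0 0 0 0 0 0; 1 0 0 0 0 0 0; 1 0 0 0 0 0 0"}}

```text
time_s: 17.03
position: [0.5595, 0.2418, 0.115]
tool_rot: [[0.031, 1.0, -0.001], [1.0, -0.031, -0.001], [-0.001, -0.001, -1.0]]
ft_force: [-2.0, -7.0, -2.5]
grip_width: 0.0632
```

```bash
python3 - <<'E'
from h import *
F=[]
for i in range(6):
    s=readout.observe(); F.append(np.r_[s["ft_force"],s["position"]*1000]); im=eyes.get_image(("wrist","scene")[i%2])
    cv2.imwrite(f"pics/e{i%2}.png",im[:,:,::-1])
print(np.array(F)); cam=eyes.camera_model("wrist"); np.save("pics/e0v.npy",cam["view"])
a=cv2.imread("pics/e0.png")[0:260,120:440]; b=cv2.imread("pics/e1.png")[210:330,280:420]
b=cv2.resize(b,None,fx=3,fy=3,interpolation=cv2.INTER_CUBIC); o=np.zeros((360,740,3),np.uint8); o[:260,:320]=a; o[:360,320:740]=b
cv2.imwrite("pics/end.png",o)
E
```

```text
[[ -2.0307  -7.0443  -2.5171 559.5344 241.7823 115.0341]
 [ -2.0159  -7.7371  -1.8805 559.5497 241.742  115.0279]
 [ -1.3093  -7.4963  -2.335  559.5264 241.7403 115.0182]
 [ -1.6069  -7.1171  -1.6503 559.5723 241.7615 115.0703]
 [ -1.5844  -6.6214  -1.8786 559.5864 241.7407 115.0629]
 [ -2.0085  -7.7435  -1.786  559.562  241.7202 115.0285]]
```

View pics/end.png

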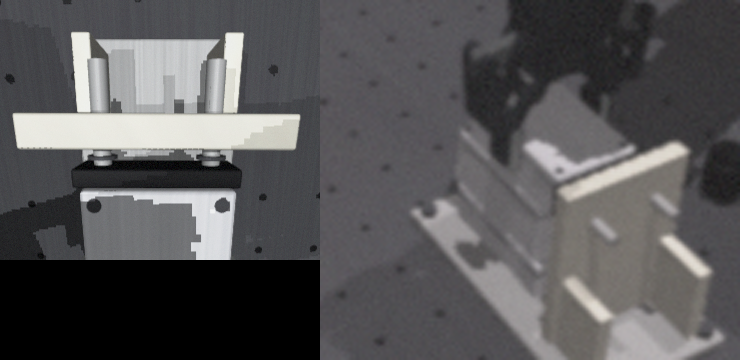

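The end view shows the flat case square against the pad, springs shortened, and the stack flush from the side. The push reads about 7.3 N. As a last check, I'll compare the tall case's position before and after the push.

```bash
python3 - <<'E'
from h import *
cs=eyes.camera_model("scene"); im=cv2.imread("pics/e1.png").copy(); k=7; x0,y0=320,235
c=cv2.resize(im[y0:y0+85,x0:x0+80],None,fx=k,fy=k,interpolation=cv2.INTER_CUBIC)
S=np.array([.5596,.2292]); th=np.radians(88.15); Y=np.array([np.cos(th),np.sin(th)]); X=np.array([Y[1],-Y[0]])
for dy,zb,zt,col in((0,.01,.04,(0,255,0)),(-.002,.04,.09,(0,0,255)),(.0105,.09,.128,(255,128,0))):
    for z in(zb,zt):
        P=[np.r_[S+X*a*.032+Y*(b*.05+dy),z] for a,b in((1,1),(1,-1),(-1,-1),(-1,1))]
        cv2.polylines(c,[np.int32([((proj(cs,p)-[x0,y0])+.5)*k for p in P])],True,col,1)
cv2.imwrite("pics/ov.png",c)
E
```

```text
(no output)
```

View pics/ov.png

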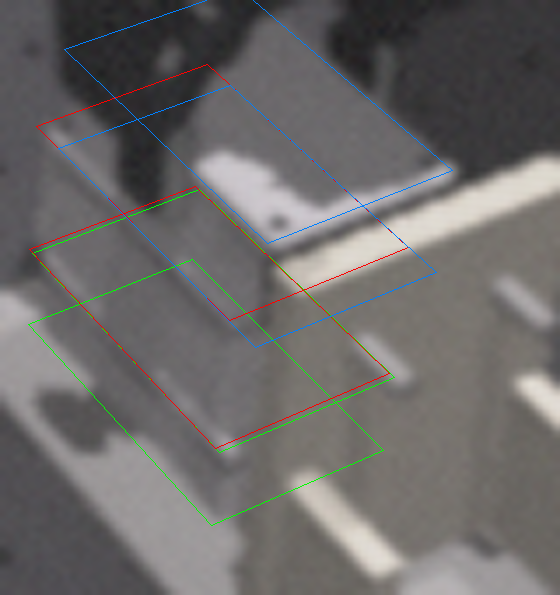

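The overlay agrees with the picture to about 2 px, including the common camera offset. The tall case has not moved noticeably from where I set it, and the flat case is level against the pad. Handing in.

```bash
python3 -c "
from rig import readout,env
s=readout.observe();print(s['ft_force'],s['position'],s['grip_width'],s['time_s']);print(env.close_job())"
```

```text
[-1.33115169 -7.16381406 -2.15981879] [0.55955347 0.24175614 0.11505757] 0.06310981398179692 17.3333
the job is handed in; nothing more can be done
None
```

The tall case is on the bolted case and the flat case is on the tall one. I handed the job in at 17.3 s, with the gripper still holding the flat case pressed against the sprung pad. The hand-in reported no verdict.

**Push on the pad:** the wrist force read 6.6–7.7 N over the last readings, mean about 7.3 N, and 7.2 N at hand-in. This is a little under the 8 N aimed for but inside the 5–11 N band. It includes any small friction from the flat case sliding on the tall one. It agrees with about 4.4 mm of travel after first contact. The highest reading in that direction was 7.7 N, so the pad was never rammed.

**Tall case:** just after release, the wrist camera put it about 1 mm sideways and 2 mm lengthwise from the seat centre, and square. It was seated, because contact came exactly 40 mm above where I had gripped it.

**Flat case:** it is about 10 mm forward of the seat centre, roughly in line sideways, and within about 0.2 mm of its seated height. The gripper carries most of its weight.

**Less certain:**
- The scene camera overlay differed by about 2 pixels (about 4 mm) from the positions worked out with the other cameras. I put this down to calibration.
- The gripper and plate partly hid the tall case at the end, so I saw no movement of it during the push but could not measure that directly.

I did not touch the tape roll, hex keys or objective.

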